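# Square up a row of cartons against the bench stop

### The job

The three small cartons lie untidily in front of the low L-shaped metal stop on the bench. Slide them along the bench, without lifting them off it, into one neat closed row ready for banding: each carton square with its short end against the long bar, side by side with no gaps, and the row pushed up to the short bar. Leave the timer, the tape roll and the loupe alone.

Things in the scene. Friction and masses are not known exactly. Their poses are not given: they have to be found in the camera images.
- squaring_stop: L of two aluminium bars 20 mm wide, 25 mm high, fixed to the bench. Origin: inner corner, at bench height. x points about away from the robot, y left. Long bar: inner face x = 0, y = 0 to -200 mm; short bar: inner face y = 0, x = 0 to -85 mm. Cartons lie at negative x and y; in the tight row their centres are at x = -55 and y = -25, -75, -125 mm, in any order
- carton_1: cardboard carton with a strip of tape along the top and a blank white label, 110 mm long, 50 mm wide, 40 mm high, about 0.15 kg, loose on the bench. Origin at the centre of its underside; x along its 110 mm length, y across its 50 mm width, z up. The three cartons are alike
- carton_2: cardboard carton with a strip of tape along the top and a blank white label, 110 mm long, 50 mm wide, 40 mm high, about 0.15 kg, loose on the bench. Origin at the centre of its underside; x along its 110 mm length, y across its 50 mm width, z up. The three cartons are alike
- carton_3: cardboard carton with a strip of tape along the top and a blank white label, 110 mm long, 50 mm wide, 40 mm high, about 0.15 kg, loose on the bench. Origin at the centre of its underside; x along its 110 mm length, y across its 50 mm width, z up. The three cartons are alike
- inspection_lamp: fixed white bar lamp on a post, hanging over the right part of the bench: an obstacle for the wrist. Origin at the bench top near its post, axes as the world. The bar runs along y from -320 to +320 mm, at x = -110 to -50 mm, its underside 475 mm above the origin
- timer: white bench timer lying to the right of the work, 62 x 62 mm, 22 mm high; origin at the centre of its underside; a bystander, loose
- tape_roll: roll of sealing tape lying flat to the right of the work, 87 mm across, 18 mm high; origin at the centre of its underside; a bystander, loose
- loupe: black loupe standing to the right of the work near the bench's front, 39 mm across, 37 mm high; origin at the centre of its underside; a bystander, loose

How it is judged:
By the outcome, as a careful person would: the job done as asked, in the order asked, and still so for the second after the job is handed in, with the robot touching nothing.
It also fails if it takes over 61 s, if anything falls off the work surface, if the arm or the gripper's body presses on something with over 40 N, if the wrist force passes 120 N, or if a joint passes its speed limit or range.

### The arm

A 6-joint arm with a two-finger parallel gripper is mounted at the origin on a cart in front of the work surface, level with it; the furniture and walls round the work are solid. World frame = base frame: x ahead of the robot, y to its left, z up, the work surface at z = 0. Lengths are in mm, angles in degrees, forces in N, time in s.
With the tool pointing down it reaches from about 350 to 850 mm from the base axis. Payload 8.1 kg.
Tool frame: the origin (TCP) lies midway between the tips of the shut fingers; the grasp point (between the pads) lies 19 mm behind it; z points along the fingers, y is the direction in which the jaws open and shut (so a half turn about z gives the same grasp; the last joint's range is limited). The gripper opens to 85 mm and grips with 20 to 120 N. Pads are 22 mm wide; open, the fingers measure 114 mm over their backs; the gripper's body (76 mm by 85 mm) begins 54 mm behind the grasp point. The pads swing forward as they close: fully open they stand 13 mm farther back than shut.
Start: joints at [63.461, 7.471, 85.268, -0, 87.261, -4.893], TCP at [221.305, 557.7, 231.292] pointing down, gripper open.
Joint ranges: [-169.43, 169.43], [-51.17, 129.36], [1.28, 143.12], [-76.62, 256.62], [0, 156.53], [-152.29, 152.29]. Speed limits (degrees/s): [136.94, 136.94, 159.86, 180, 180, 180].

### API

Orientations are given as [roll, pitch, yaw] about the fixed x, y, z axes, in that order (R = Rz(yaw) Ry(pitch) Rx(roll)).
In Python, from bench import telemetry, snapshot, camera_params, job gives the robot as it stands. The module is installed in compiled form; this text tells all that it offers.
- The arm moves only by the shell command python3 -m jog 'ROWS' [FORCE]. ROWS is JSON, a list that holds one entry, the list of rows, each a list of 7 numbers: the shift along the tool's x, y, z in units of 50 mm (1.0 is 50 mm), then the turn, a rotation vector about the tool's x, y, z in units of 2 pi rad (1.0 is 2 pi rad), then the opening, from 0 (shut) to 1 (fully open). In form: [[[dx, dy, dz, rx, ry, rz, claw], ...]]. A call has 1 to 12 rows; each row shifts and turns the commanded pose from where the row before left it, along the tool's axes as they then stand; what a row does not reach is not made up. A row lasts 1/8 s, in which the tool goes at most 62.5 mm and 10.7 degrees, less where a joint would pass 70% of its speed; a pose out of reach is approached as far as the arm can. A call with a number of a shift or a turn outside -1 to 1 is refused whole. A call with a gripper value outside its range is refused whole. The fingers move at their own pace and stop on an object; FORCE is the grip in N (left out, the last holds). Time passes only in rows, so rows that do not move let the fingers close. It gives the time, the measured TCP pose, the force and the opening at its end, in the units of the state.
- telemetry.sense(): the state, without advancing time (a new reading comes with each control period).
- snapshot(name): name is "scene" or "side" or "wrist"; returns (picture, depth): 384x512x3 uint8, red, green, blue; 384x512 float32, mm along the optical axis (not along the pixel's ray), 0 where there is no reading.
- camera_params(name): a dict with "K" (3x3 intrinsics, pixels), "extrinsics" (4x4, takes a point from camera to world coordinates). Camera axes: x right, y down, z forward; pixel columns grow to the right and rows downward; lengths in mm; the calibration is good to about 2 mm. The wrist camera is an equidistant fisheye: a pixel r from the principal point sees the ray r / f radians off the axis. A picture is of the moment at which its call begins: read the wrist's pose just before it. camera_params takes no time and is no camera call; for the wrist camera it gives the pose at the moment of the call.
- job.hand_in(): hands the job in, once; it reports no verdict.
The state is a dict: "time": time; "joint_pos": joint angles; "qd": joint speeds; "joint_efforts": joint torques, N m; "tool_pos": TCP position; "tcp_rot": TCP orientation; "ft_force": force on the tool from outside, world axes, zero at the start; "wrist_torque": the same for the moment, N m; "finger_gap": finger opening in mm.
Only numpy, scipy, OpenCV 4.12 (cv2) and the standard library are available. Lean on these libraries where they do the work, as an engineer would, in place of code of your own. Each camera call takes 0.05 s, during which the arm holds its last target. There are 200 camera calls.

## Working session

There is one attempt and no reset: what is moved stays moved. The work goes in short steps, Python scripts to look and compute and a shell command to move; the robot and the scene stay as the last step left them, time stands still between calls to the robot, and variables do not carry over. Pictures are saved under pics/ and viewed, about 8 in all and at most 12, crops included, and the job is handed in when it is done.

```bash
mkdir -p pics
python3 - <<'E'
from bench import telemetry,snapshot,camera_params
import cv2,numpy as np
print(telemetry.sense())
for n in("scene","side"):
    p,d=snapshot(n);cv2.imwrite(f"pics/{n}0.png",p[:,:,::-1]);np.save(f"pics/{n}0.npy",d)
    c=camera_params(n);print(n,np.round(c["K"],1).tolist(),np.round(c["extrinsics"],3).tolist())
E
```

```text
{'time': 0.0, 'joint_pos': array([ 6.34601224e+01,  7.51402908e+00,  8.53307861e+01,  2.23618452e-03,
        8.72611183e+01, -4.89563962e+00]), 'qd': array([-0.0766852 ,  0.05311641,  0.06471557,  0.02684143,  0.00945652,
       -0.04109591]), 'joint_efforts': array([-3.25373803e-04, -5.69391775e+01, -5.00553989e+01, -3.15218795e-04,
        1.47455628e-02,  1.25899948e-05]), 'tool_pos': array([221.04751277, 557.20026242, 230.2412376 ]), 'tcp_rot': array([-1.79894644e+02, -1.12657559e-02,  1.58355643e+02]), 'ft_force': array([0.48483408, 0.58860535, 0.36411075]), 'wrist_torque': array([ 0.02801797, -0.04633069,  0.00084596]), 'finger_gap': 85.63687902426032}
scene [[404.4, 0.0, 257.6], [0.0, 404.4, 187.6], [0.0, 0.0, 1.0]] [[0.824, -0.36, 0.437, 36.606], [-0.566, -0.55, 0.614, -690.877], [0.019, -0.753, -0.657, 817.429], [0.0, 0.0, 0.0, 1.0]]
side [[442.6, 0.0, 258.1], [0.0, 442.6, 190.1], [0.0, 0.0, 1.0]] [[0.709, -0.502, 0.496, -127.623], [-0.706, -0.518, 0.484, -619.058], [0.014, -0.693, -0.721, 1077.341], [0.0, 0.0, 0.0, 1.0]]
```

View pics/scene0.png

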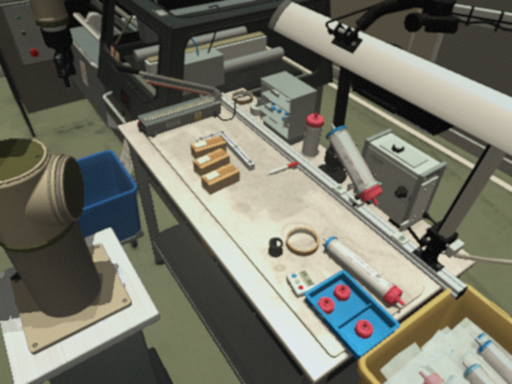

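View pics/side0.png

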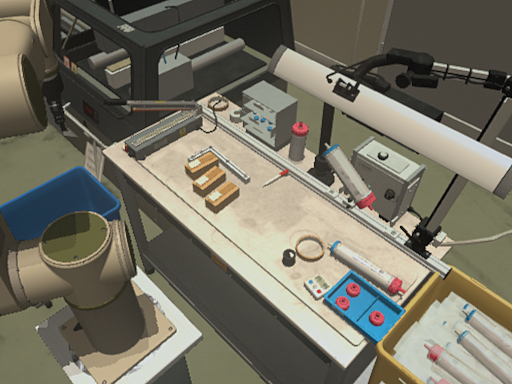

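The scene view shows the cartons at about (208,145), (210,160) and (220,178), with the L-stop behind them: long bar to (253,165), corner near (222,133). The bystanders are at (275,245), (300,238) and (300,283). I'll take rough positions from these pictures and a wrist picture.

```bash
cat > h.py <<'E'
import cv2,numpy as np
from bench import telemetry,snapshot,camera_params
def ray_pin(c,uv,z):
    K,E=np.array(c["K"]),np.array(c["extrinsics"])
    uv=np.atleast_2d(uv).astype(float)
    r=np.c_[(uv-K[:2,2])/K[[0,1],[0,1]],np.ones(len(uv))]@E[:3,:3].T
    return E[:3,3]+r*((z-E[2,3])/r[:,2])[:,None]
def ray_fish(c,uv,z):
    K,E=np.array(c["K"]),np.array(c["extrinsics"])
    uv=np.atleast_2d(uv).astype(float)
    a=(uv-K[:2,2])/K[[0,1],[0,1]];t=np.linalg.norm(a,axis=1)+1e-9
    r=np.c_[a*(np.sin(t)/t)[:,None],np.cos(t)]@E[:3,:3].T
    return E[:3,3]+r*((z-E[2,3])/r[:,2])[:,None]
def topdown(p,c,x0,x1,y0,y1,z,s=2.0):
    """rectify wrist picture to plane z; rows: -x (up=+x), cols: -y ; s px/mm"""
    K,E=np.array(c["K"]),np.array(c["extrinsics"])
    X,Y=np.meshgrid(np.arange(x1,x0,-1/s),np.arange(y1,y0,-1/s),indexing="ij")
    P=(np.stack([X,Y,np.full_like(X,z)],-1)-E[:3,3])@E[:3,:3]
    rho=np.hypot(P[...,0],P[...,1])+1e-9;t=np.arctan2(rho,P[...,2])
    u=K[0,0]*t*P[...,0]/rho+K[0,2];v=K[1,1]*t*P[...,1]/rho+K[1,2]
    return cv2.remap(p,u.astype(np.float32),v.astype(np.float32),cv2.INTER_LINEAR)
E
python3 - <<'E'
from h import *
for n,pts in(("scene",[(208,145),(210,160),(220,178),(222,133),(253,165),(275,245),(300,238),(300,283)]),("side",[(200,165),(209,180),(222,196),(217,148),(247,179),(288,257),(310,246),(317,288)])):
    print(n,np.round(ray_pin(camera_params(n),pts,35)).astype(int).tolist())
s=telemetry.sense();p,d=snapshot("wrist");c=camera_params("wrist")
print(s["tool_pos"],np.round(c["K"],1).tolist(),np.round(c["extrinsics"],3).tolist())
cv2.imwrite("pics/w0.png",p[:,:,::-1])
E
```

```text
scene [[540, 309, 35], [505, 233, 35], [486, 139, 35], [616, 346, 35], [605, 137, 35], [468, -166, 35], [536, -183, 35], [448, -291, 35]]
side [[530, 304, 35], [505, 227, 35], [487, 142, 35], [631, 331, 35], [599, 143, 35], [464, -167, 35], [538, -186, 35], [445, -290, 35]]
[221.08430832 557.22947959 230.31240272] [[297.3, 0.0, 253.5], [0.0, 297.3, 190.5], [0.0, 0.0, 1.0]] [[0.369, 0.886, 0.28, 148.803], [0.93, -0.351, -0.113, 586.671], [-0.002, 0.302, -0.953, 373.311], [0.0, 0.0, 0.0, 1.0]]
```

View pics/w0.png

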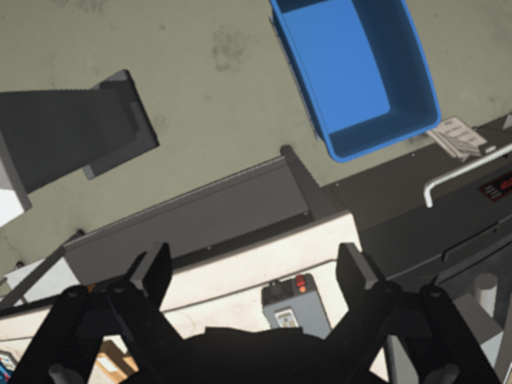

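The wrist picture shows only the bin and the bench's left edge, with a carton just entering at (115,355). The camera sits on the tool's +x side, so I'll turn to yaw 180 and hover over the work.

```bash
python3 -m jog '[[[0,0,0,0,0,-0.02,1],[0,0,0,0,0,-0.02,1],[-0.5,-0.65,-0.2,0,0,-0.02,0.3],[-0.5,-0.65,-0.2,0,0,0,0.3],[-0.5,-0.65,-0.2,0,0,0,0.3],[-0.5,-0.65,-0.2,0,0,0,0.3],[-0.5,-0.65,-0.2,0,0,0,0.3],[-0.5,-0.65,-0.2,0,0,0,0.3],[-0.5,-0.65,-0.2,0,0,0,0.3],[-0.5,-0.65,-0.2,0,0,0,0.3],[-0.5,-0.65,-0.2,0,0,0,0.3],[-0.5,-0.65,-0.2,0,0,0,0.3]]]'
python3 -m jog '[[[0,0,0,0,0,0,0.3],[0,0,0,0,0,0,0.3]]]'
python3 - <<'E'
from h import *
s=telemetry.sense();c=camera_params("wrist");p,d=snapshot("wrist")
print(s["tool_pos"],s["tcp_rot"],s["time"],s["finger_gap"])
np.savez("pics/w1.npz",p=p,d=d,K=c["K"],E=c["extrinsics"])
cv2.imwrite("pics/w1.png",p[:,:,::-1])
t=topdown(p,c,400,660,60,400,40);cv2.imwrite("pics/t1.png",t[:,:,::-1])
E
```

```text
time: 1.65
tool_pos: [467.3, 228.4, 331.4]
tcp_rot: [-180.0, -0.0, 180.0]
ft_force: [-0.1, 0.2, -0.2]
finger_gap: 25.4
time: 1.9
tool_pos: [466.4, 229.8, 330.8]
tcp_rot: [180.0, -0.1, 179.9]
ft_force: [0.0, 0.6, -0.8]
finger_gap: 25.4
[466.43192639 229.80303279 330.79750948] [ 1.79992955e+02 -5.65524712e-02  1.79924494e+02] 1.9 25.431702532366145
```

View pics/w1.png

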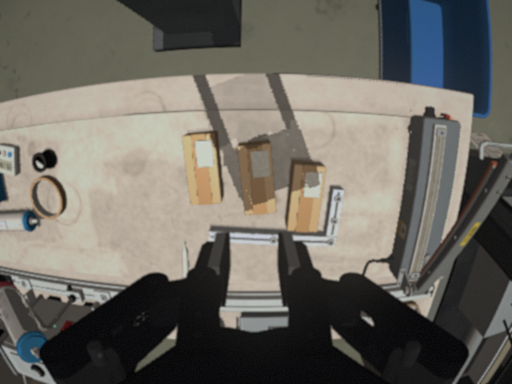

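View pics/t1.png

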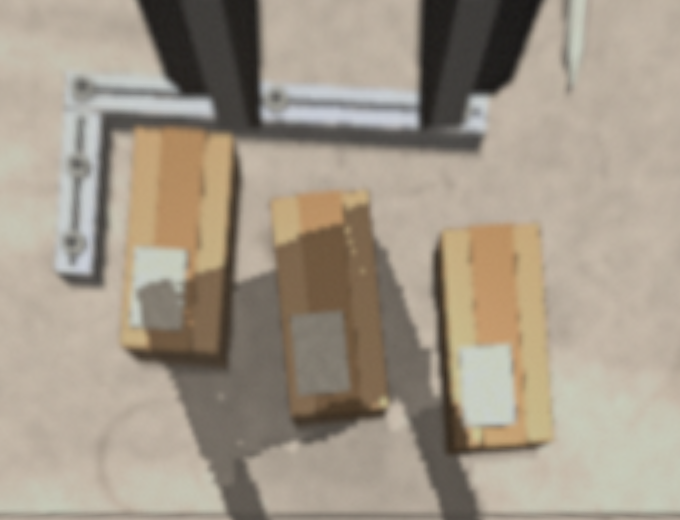

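In the rectified view (2 px/mm at z=40):

| Item | Position (mm) | Yaw |
|---|---|---|
| Carton C1 | (539,310) | about -3.6° |
| Carton C2 | (508,235) | about +5.4° |
| Carton C3 | (492,153) | about +2.4° |
| Stop corner (corrected to z=25) | (611,352) | about -2.8° |

Carton sizes come out at 110 x 50 mm and the bar at about 196 mm, so they agree with the given sizes. C3 is off the end of the long bar, so I'll first push it sideways about 25 mm with the two spread fingers. Then I'll push the ends, and then close the row.

```bash
python3 -m jog '[[[-0.18,-0.87,0.5,0,0,0,0.8],[-0.18,-0.87,0.5,0,0,0,0.8],[-0.16,-0.86,0.5,0,0,0,0.8],[0,0,0.5,0,0,0.0286,0.8],[0,0,0.5,0,0,0.0286,0.8],[0,0,0.5,0,0,0.0286,0.8],[0,0,0.5,0,0,0.0286,0.8],[0,0,0.5,0,0,0.0286,0.8],[0,0,0.5,0,0,0.0286,0.8],[0,0,0.5,0,0,0.0286,0.8],[0,0,0.5,0,0,0.0286,0.8],[0,0,0.5,0,0,0.0286,0.8]]]'
python3 -m jog '[[[0,0,0.27,0,0,0,0.8],[0,0,0.26,0,0,0,0.8],[0,0,0,0,0,0,0.8]]]'
```

```text
time: 3.45
tool_pos: [491.9, 100.9, 30.2]
tcp_rot: [-180.0, -0.0, 87.1]
ft_force: [-0.6, -0.0, 0.1]
finger_gap: 68.2
time: 3.82
tool_pos: [491.9, 99.8, 4.1]
tcp_rot: [-179.9, 0.0, 87.4]
ft_force: [-0.2, -1.1, 0.5]
finger_gap: 68.1
```

```bash
python3 -m jog '[[[0.16,0,0,0,0,0,0.8],[0.12,0,0,0,0,0,0.8],[0.12,0,0,0,0,0,0.8],[0.12,0,0,0,0,0,0.8],[0.12,0,0,0,0,0,0.8],[0.12,0,0,0,0,0,0.8],[0.1,0,0,0,0,0,0.8]]]'
python3 -m jog '[[[0,0,0,0,0,0,0.8]]]'
python3 -m jog '[[[-0.3,0,0,0,0,0,0.8],[-0.2,0,-0.8,0,0,0,0.2],[0,0,-1,0,0,0,0.2],[0,0,-1,0,0,0,0.2]]]'
```

```text
time: 4.7
tool_pos: [494.7, 142.9, 4.8]
tcp_rot: [180.0, 0.0, 87.3]
ft_force: [-1.1, -2.2, 1.4]
finger_gap: 68.3
time: 4.82
tool_pos: [494.6, 143.1, 4.7]
tcp_rot: [-180.0, -0.0, 87.3]
ft_force: [0.3, 0.5, -0.6]
finger_gap: 68.0
time: 5.32
tool_pos: [493.0, 116.3, 145.9]
tcp_rot: [-180.0, 0.0, 87.2]
ft_force: [-0.0, 0.2, 0.3]
finger_gap: 17.1
```

```bash
python3 -m jog '[[[0.61,-0.9,0,0,0,0,0.2],[0.61,-0.9,0,0,0,0,0.2],[0,0,0.28,0,0,-0.0278,0.2],[0,0,0.28,0,0,-0.0278,0.2],[0,0,0.28,0,0,-0.0278,0.2],[0,0,0.28,0,0,-0.0278,0.2],[0,0,0.28,0,0,-0.0278,0.2],[0,0,0.28,0,0,-0.0278,0.2],[0,0,0.28,0,0,-0.0278,0.2],[0,0,0.28,0,0,-0.0278,0.2],[0,0,0.28,0,0,-0.0278,0.2],[0,0,0.32,0,0,0,0.2]]]'
python3 - <<'E'
from h import *
s=telemetry.sense();c=camera_params("wrist");p,d=snapshot("wrist")
print(s["tool_pos"],s["tcp_rot"],s["time"],s["finger_gap"])
cv2.imwrite("pics/w2.png",p[:,:,::-1])
E
```

```text
time: 6.82
tool_pos: [406.7, 182.0, 2.2]
tcp_rot: [180.0, 0.0, 177.3]
ft_force: [-1.4, 0.1, -0.0]
finger_gap: 17.1
[406.72343777 182.04597574   2.2496917 ] [1.79995031e+02 2.22849877e-02 1.77263773e+02] 6.825 17.11372788844431
```

View pics/w2.png

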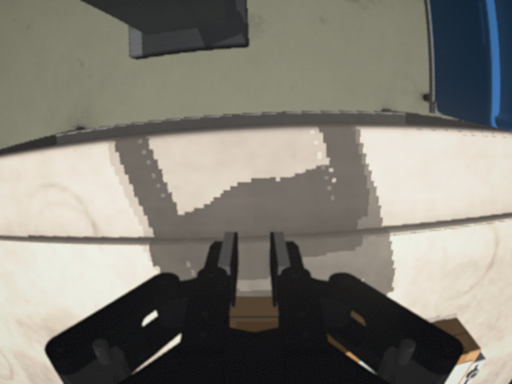

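The end of C3 sits centred between the two fingertips, at about (253,312). I'll push it toward the long bar.

```bash
python3 -m jog '[[[-0.2,0,-0.05,0,0,0,0.2],[-0.2,0,0,0,0,0,0.2],[-0.14,0,0,0,0,0,0.2],[-0.14,0,0,0,0,0,0.2],[-0.14,0,0,0,0,0,0.2],[-0.14,0,0,0,0,0,0.2],[-0.14,0,0,0,0,0,0.2],[-0.14,0,0,0,0,0,0.2],[-0.14,0,0,0,0,0,0.2]]]'
python3 -m jog '[[[-0.06,0,0,0,0,0,0.2],[-0.06,0,0,0,0,0,0.2]]]'
python3 -m jog '[[[-0.04,0,0,0,0,0,0.2]]]'
python3 -m jog '[[[-0.04,0,0,0,0,0,0.2]]]'
```

```text
time: 8.0
tool_pos: [475.9, 179.6, 5.3]
tcp_rot: [-180.0, -0.0, 177.4]
ft_force: [-1.1, 0.6, 0.7]
finger_gap: 16.6
time: 8.25
tool_pos: [481.5, 179.3, 5.2]
tcp_rot: [-180.0, -0.0, 177.4]
ft_force: [-2.4, -0.6, 1.5]
finger_gap: 17.3
time: 8.38
tool_pos: [481.7, 179.3, 4.9]
tcp_rot: [-180.0, -0.2, 177.4]
ft_force: [-15.5, 0.6, 10.6]
finger_gap: 16.9
time: 8.5
tool_pos: [481.7, 179.2, 4.4]
tcp_rot: [-179.9, -0.5, 177.4]
ft_force: [-23.3, 0.3, 16.3]
finger_gap: 17.2
```

C3 met the bar at exactly the predicted spot (TCP x 481.7). Next is C2.

```bash
python3 -m jog '[[[0.6,0,0,0,0,0,0.2],[0.65,0,-0.03,0,0,0,0.2],[0,0.49,0,0,0,0,0.2],[0,0.5,0,0,0,0,0.2],[-0.2,0,0,0,0,0,0.2],[-0.14,0,0,0,0,0,0.2],[-0.14,0,0,0,0,0,0.2],[-0.14,0,0,0,0,0,0.2],[-0.14,0,0,0,0,0,0.2],[-0.14,0,0,0,0,0,0.2],[-0.14,0,0,0,0,0,0.2]]]'
python3 -m jog '[[[-0.07,0,0,0,0,0,0.2],[-0.07,0,0,0,0,0,0.2]]]'
python3 -m jog '[[[-0.04,0,0,0,0,0,0.2]]]'
python3 -m jog '[[[-0.04,0,0,0,0,0,0.2]]]'
```

```text
time: 9.88
tool_pos: [477.6, 229.0, 6.7]
tcp_rot: [-180.0, -0.0, 177.4]
ft_force: [0.4, 0.4, -0.5]
finger_gap: 17.1
time: 10.12
tool_pos: [484.0, 228.8, 6.8]
tcp_rot: [180.0, -0.1, 177.4]
ft_force: [-15.6, 3.0, 9.5]
finger_gap: 17.3
time: 10.25
tool_pos: [483.9, 228.9, 6.4]
tcp_rot: [-180.0, -0.3, 177.4]
ft_force: [-17.7, 2.1, 11.8]
finger_gap: 17.4
time: 10.38
tool_pos: [484.0, 229.0, 6.3]
tcp_rot: [-180.0, -0.5, 177.4]
ft_force: [-28.4, 1.2, 23.2]
finger_gap: 17.1
```

```bash
python3 -m jog '[[[0.36,0,0,0,0,0,0.2],[0.36,0,0,0,0,0,0.2],[0,0.55,0,0,0,0,0.2],[0,0.55,0,0,0,0,0.2],[0,0.55,0,0,0,0,0.2],[-0.16,0,0,0,0,0,0.2],[-0.14,0,0,0,0,0,0.2],[-0.12,0,0,0,0,0,0.2],[-0.12,0,0,0,0,0,0.2]]]'
python3 -m jog '[[[-0.07,0,0,0,0,0,0.2],[-0.06,0,0,0,0,0,0.2]]]'
python3 -m jog '[[[-0.04,0,0,0,0,0,0.2]]]'
```

```text
time: 11.5
tool_pos: [483.4, 310.6, 6.6]
tcp_rot: [-180.0, -0.0, 177.3]
ft_force: [-0.5, -0.4, 0.7]
finger_gap: 16.8
time: 11.75
tool_pos: [489.6, 310.9, 6.8]
tcp_rot: [-180.0, -0.0, 177.3]
ft_force: [-8.5, 1.9, 2.5]
finger_gap: 16.8
time: 11.88
tool_pos: [489.6, 310.9, 6.5]
tcp_rot: [-179.9, -0.2, 177.4]
ft_force: [-16.7, -1.3, 11.0]
finger_gap: 17.4
```

```bash
python3 -m jog '[[[0.4,0,0,0,0,0,0.2],[0.05,0,-0.8,0,0,0,0.2],[-0.42,-0.9,-0.7,0,0,0,0.2],[-0.42,-0.9,-0.5,0,0,0,0.8],[-0.43,-0.9,0,0,0,0.0278,0.8]]]'
python3 -m jog '[[[0,0,0,0,0,0.0278,0.8],[0,0,0,0,0,0.0278,0.8],[0,0,0,0,0,0.0278,0.8],[0,0,0.1,0,0,0.0278,0.8],[0,0,0.1,0,0,0.0278,0.8],[0,0,0.1,0,0,0.0278,0.8],[0,0,0.1,0,0,0.0278,0.8],[0,0,0.1,0,0,0.0278,0.8]]]'
```

```text
time: 12.5
tool_pos: [528.9, 173.5, 110.3]
tcp_rot: [179.9, 0.3, 167.2]
ft_force: [0.8, 0.9, -1.3]
finger_gap: 52.6
time: 13.5
tool_pos: [526.4, 174.3, 81.8]
tcp_rot: [180.0, -0.0, 87.0]
ft_force: [0.5, 0.2, 0.3]
finger_gap: 68.3
```

```bash
python3 -m jog '[[[-0.49,0.22,0,0,0,0,0.8],[-0.49,0.22,0,0,0,0,0.8],[0,0,0.5,0,0,0,0.8],[0,0,0.5,0,0,0,0.8],[0,0,0.5,0,0,0,0.8],[0,0,0.03,0,0,0,0.8]]]'
python3 - <<'E'
from h import *
s=telemetry.sense();c=camera_params("wrist");p,d=snapshot("wrist")
print(s["tool_pos"],s["tcp_rot"],s["time"],s["finger_gap"])
cv2.imwrite("pics/w3.png",p[:,:,::-1])
E
```

```text
time: 14.25
tool_pos: [543.9, 123.9, 3.2]
tcp_rot: [-179.8, 0.0, 87.3]
ft_force: [0.1, 0.2, -0.4]
finger_gap: 68.3
[543.925569   123.90548195   3.17203833] [-1.79762365e+02  4.88694123e-02  8.72878782e+01] 14.25 68.32053200751623
```

View pics/w3.png

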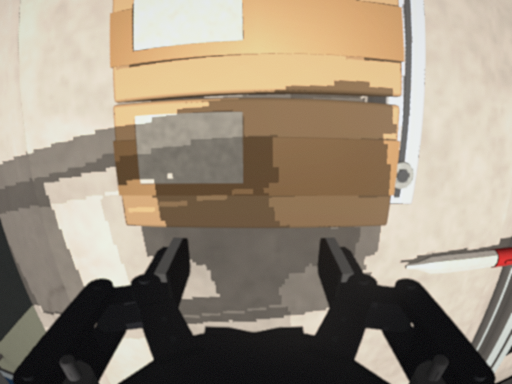

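C2 and C3 stand against the bar almost touching, with a thin wedge gap at (250,97). Both fingers face C3's side. I'll push the row to the short bar.

```bash
python3 -m jog '[[[0.2,0,-0.04,0,0,0,0.8],[0.13,0,0,0,0,0,0.8],[0.13,0,0,0,0,0,0.8],[0.13,0,0,0,0,0,0.8],[0.13,0,0,0,0,0,0.8],[0.13,0,0,0,0,0,0.8],[0.13,0,0,0,0,0,0.8],[0.13,0,0,0,0,0,0.8]]]'
python3 -m jog '[[[0.08,0,0,0,0,0,0.8],[0.08,0,0,0,0,0,0.8]]]'
python3 -m jog '[[[0.06,0,0,0,0,0,0.8],[0.06,0,0,0,0,0,0.8]]]'
```

```text
time: 15.3
tool_pos: [548.4, 180.0, 7.2]
tcp_rot: [-180.0, 0.0, 87.3]
ft_force: [0.5, -5.1, 1.9]
finger_gap: 68.4
time: 15.55
tool_pos: [548.8, 187.8, 7.2]
tcp_rot: [-180.0, 0.0, 87.3]
ft_force: [-1.4, -4.0, 2.1]
finger_gap: 68.5
time: 15.8
tool_pos: [549.1, 193.8, 7.2]
tcp_rot: [-180.0, 0.0, 87.3]
ft_force: [-0.5, -3.4, 1.9]
finger_gap: 69.0
```

```bash
python3 -m jog '[[[0.05,0,0,0,0,0,0.8]]]'
python3 -m jog '[[[0.05,0,0,0,0,0,0.8]]]'
python3 -m jog '[[[0.04,0,0,0,0,0,0.8]]]'
```

```text
time: 15.92
tool_pos: [549.1, 195.1, 7.2]
tcp_rot: [-180.0, 0.1, 87.3]
ft_force: [-1.5, -18.4, 7.0]
finger_gap: 68.3
time: 16.05
tool_pos: [549.0, 195.2, 7.2]
tcp_rot: [-179.9, 0.3, 87.3]
ft_force: [-5.3, -30.1, 11.7]
finger_gap: 68.3
time: 16.18
tool_pos: [549.0, 195.3, 7.2]
tcp_rot: [-179.9, 0.5, 87.3]
ft_force: [-7.5, -37.4, 15.1]
finger_gap: 68.6
```

The row closed against the short bar at TCP y 195.2, against 194.6 predicted. Next I'll re-seat the ends.

```bash
python3 -m jog '[[[-0.4,0,0,0,0,0,0.8],[-0.1,0,-0.8,0,0,0,0.2],[0,0,-1,0,0,0,0.2],[0.5,-0.6,-0.2,0,0,0,0.2],[0.62,-0.6,0,0,0,-0.028,0.2]]]'
python3 -m jog '[[[0,0,0.2,0,0,-0.0278,0.2],[0,0,0.2,0,0,-0.0278,0.2],[0,0,0.2,0,0,-0.0278,0.2],[0,0,0.2,0,0,-0.0278,0.2],[0,0,0.2,0,0,-0.0278,0.2],[0,0,0.2,0,0,-0.0278,0.2],[0,0,0.2,0,0,-0.0278,0.2],[0,0,0.2,0,0,-0.0278,0.2]]]'
```

```text
time: 16.8
tool_pos: [491.7, 235.5, 109.2]
tcp_rot: [179.8, -0.1, 97.5]
ft_force: [0.1, -0.0, -0.3]
finger_gap: 17.3
time: 17.8
tool_pos: [500.5, 237.2, 39.5]
tcp_rot: [179.7, 1.0, 177.8]
ft_force: [-29.0, -17.6, 121.6]
finger_gap: 17.2
```

My mistake: I left out one row of the shift, so the fingers came down on the carton's top edge. The force read about 122 N. I'll lift at once and look.

```bash
python3 -m jog '[[[0,0,-0.8,0,0,0,0.2],[0,0,-0.8,0,0,0,0.2]]]'
python3 -m jog '[[[0.4,0,-1,0,0,0,0.2],[0.4,0,-1,0,0,0,0.2],[0,0.3,-1,0,0,0,0.2],[0,0.3,-1,0,0,0,0.2],[0,0,0,0,0,0,0.2]]]'
cat > look.py <<'E'
from h import *
import sys
s=telemetry.sense();c=camera_params("wrist");p,d=snapshot("wrist")
print(s["tool_pos"],s["tcp_rot"],s["time"],s["ft_force"])
t=topdown(p,c,460,640,180,400,40,3.0);cv2.imwrite(sys.argv[1],t[:,:,::-1])
print(np.round(np.array(c["extrinsics"])[:3,3]))
E
python3 look.py pics/t4.png
```

```text
time: 18.05
tool_pos: [490.7, 234.9, 108.3]
tcp_rot: [179.9, -0.0, 177.4]
ft_force: [0.2, 0.2, 0.2]
finger_gap: 17.2
time: 18.68
tool_pos: [454.0, 268.5, 312.7]
tcp_rot: [179.7, 0.4, 177.5]
ft_force: [0.1, 0.2, 0.1]
finger_gap: 16.8
[454.04917249 268.45770619 312.72999148] [179.68343478   0.44151121 177.53329246] 18.675 [0.09820102 0.24955279 0.10765068]
[375. 272. 455.]
```

View pics/t4.png

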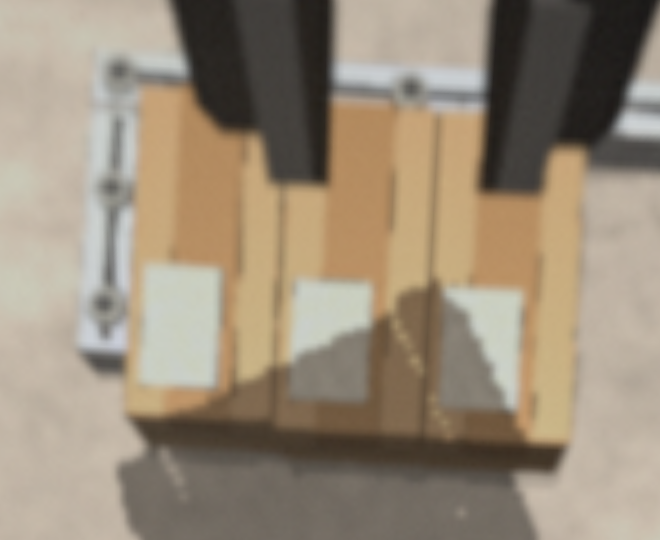

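The row looks neat: near ends at rows 415–445 lie in one straight line, the seams at columns 278 and 430 are closed, and C1 is against the short bar. I'll finish with gentle end touches on each carton, starting with C2, with the descent well clear at x=454.

```bash
python3 -m jog '[[[0,0.3,1,0,0,0,0.2],[0,0,1,0,0,0,0.2],[0,0,1,0,0,0,0.2],[0,0,1,0,0,0,0.2],[0,0,1,0,0,0,0.2],[0,0,0.7,0,0,0,0.2],[0,0,0.4,0,0,0,0.2]]]'
python3 -m jog '[[[-0.2,0,0,0,0,0,0.2],[-0.2,0,0,0,0,0,0.2],[-0.14,0,0,0,0,0,0.2]]]'
python3 -m jog '[[[-0.06,0,0,0,0,0,0.2],[-0.04,0,0,0,0,0,0.2]]]'
```

```text
time: 19.6
tool_pos: [450.0, 279.8, -0.5]
tcp_rot: [-179.9, -0.3, 177.4]
ft_force: [-82.1, -33.2, 176.6]
finger_gap: 17.0
time: 19.98
tool_pos: [479.8, 279.5, 1.3]
tcp_rot: [-180.0, -0.1, 177.4]
ft_force: [-0.4, -0.2, 0.8]
finger_gap: 17.2
time: 20.23
tool_pos: [485.0, 279.7, 2.0]
tcp_rot: [-180.0, -0.0, 177.4]
ft_force: [0.6, 0.2, -0.1]
finger_gap: 16.9
```

The force read about 177 N at the end of that descent: the fingertips reached the bench at speed. That is over the stated 120 N limit, and it can't be undone. I'll finish the job slowly and report it.

```bash
python3 -m jog '[[[-0.02,0,-0.08,0,0,0,0.2],[-0.04,0,0,0,0,0,0.2]]]'
python3 -m jog '[[[-0.04,0,0,0,0,0,0.2]]]'
python3 -m jog '[[[-0.04,0,0,0,0,0,0.2]]]'
```

```text
time: 20.48
tool_pos: [487.7, 279.8, 6.7]
tcp_rot: [180.0, -0.0, 177.4]
ft_force: [-11.6, -1.3, 7.5]
finger_gap: 17.1
time: 20.6
tool_pos: [487.7, 279.6, 6.1]
tcp_rot: [-180.0, -0.3, 177.4]
ft_force: [-17.3, -1.2, 11.5]
finger_gap: 17.0
time: 20.72
tool_pos: [487.7, 279.5, 5.6]
tcp_rot: [-179.9, -0.5, 177.4]
ft_force: [-25.4, -0.3, 16.0]
finger_gap: 17.3
```

```bash
python3 -m jog '[[[0.3,0,0,0,0,0,0.2],[0,0.5,0,0,0,0,0.2],[0,0.5,0,0,0,0,0.2],[-0.12,0,0,0,0,0,0.2],[-0.08,0,0,0,0,0,0.2]]]'
python3 -m jog '[[[-0.05,0,0,0,0,0,0.2],[-0.04,0,0,0,0,0,0.2]]]'
python3 -m jog '[[[-0.05,0,0,0,0,0,0.2]]]'
```

```text
time: 21.35
tool_pos: [489.6, 329.2, 6.3]
tcp_rot: [-180.0, 0.0, 177.5]
ft_force: [-1.0, -0.0, 0.4]
finger_gap: 16.8
time: 21.6
tool_pos: [490.6, 328.8, 6.0]
tcp_rot: [-179.9, -0.4, 177.4]
ft_force: [-23.3, 0.3, 18.4]
finger_gap: 16.9
time: 21.72
tool_pos: [490.7, 328.8, 6.0]
tcp_rot: [-179.9, -0.7, 177.4]
ft_force: [-39.4, -0.5, 30.8]
finger_gap: 17.4
```

```bash
python3 -m jog '[[[0.3,0,0,0,0,0,0.2],[0,-0.65,0,0,0,0,0.2],[0,-0.65,0,0,0,0,0.2],[0,-0.7,0,0,0,0,0.2],[-0.12,0,0,0,0,0,0.2],[-0.08,0,0,0,0,0,0.2]]]'
python3 -m jog '[[[-0.04,0,0,0,0,0,0.2],[-0.04,0,0,0,0,0,0.2]]]'
```

```text
time: 22.48
tool_pos: [484.8, 228.9, 5.7]
tcp_rot: [-179.9, -0.3, 177.3]
ft_force: [-20.8, -3.8, 13.1]
finger_gap: 17.1
time: 22.72
tool_pos: [484.7, 229.2, 4.6]
tcp_rot: [-179.8, -0.8, 177.4]
ft_force: [-36.3, -4.8, 25.2]
finger_gap: 17.2
```

All three ends are seated, with contacts at 490.7, 487.7 and 484.8 on a straight line. I'll back off and check.

```bash
python3 -m jog '[[[0.4,0,0,0,0,0,0.2],[0.4,0,-0.3,0,0,0,0.2],[0.2,0.3,-0.8,0,0,0,0],[0,0.4,-0.8,0,0,0,0],[0,0.4,-0.8,0,0,0,0],[0,0,-0.8,0,0,0,0],[0,0,-0.8,0,0,0,0],[0,0,-0.8,0,0,0,0],[0,0,-0.4,0,0,0,0],[0,0,0,0,0,0,0],[0,0,0,0,0,0,0]]]'
python3 look.py pics/t5.png
```

```text
time: 24.1
tool_pos: [442.7, 286.5, 279.2]
tcp_rot: [-179.9, -0.1, 177.4]
ft_force: [0.7, 0.4, 0.7]
finger_gap: 0.2
[442.72315964 286.49521301 279.2054221 ] [-1.79921173e+02 -1.36842422e-01  1.77440838e+02] 24.1 [0.72331343 0.44102915 0.65392161]
[365. 291. 422.]
```

View pics/t5.png

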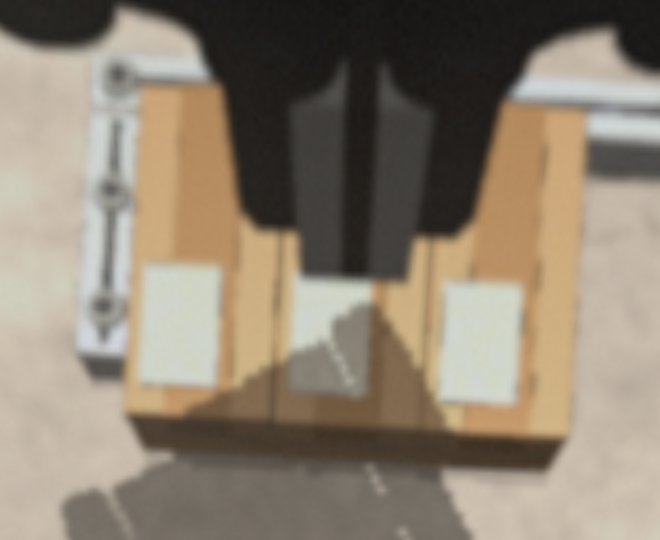

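Seams are closed and the ends line up from (127,413) to (567,437). The far side measures about 1 mm wider than before the end touches, so I'll do one last sideways touch, checking the position before coming down.

```bash
python3 -m jog '[[[-0.44,-0.45,0.4,0,0,0,0.8],[-0.44,-0.45,0.4,0,0,0,0.8],[-0.44,-0.45,0.4,0,0,0,0.8],[-0.43,-0.46,0.4,0,0,0,0.8],[-0.43,-0.46,0.4,0,0,0,0.8],[0,0,0,0,0,0.028,0.8],[0,0,0,0,0,0.028,0.8],[0,0,0,0,0,0.028,0.8],[0,0,0,0,0,0.028,0.8],[0,0,0,0,0,0.028,0.8],[0,0,0,0,0,0.028,0.8],[0,0,0,0,0,0.028,0.8]]]'
python3 -m jog '[[[0,0,0,0,0,0.028,0.8],[0,0,0,0,0,0.028,0.8],[0,0,0,0,0,0,0.8],[0,0,0,0,0,0,0.8]]]'
```

```text
time: 25.65
tool_pos: [546.0, 168.1, 179.1]
tcp_rot: [-179.8, -0.0, 106.5]
ft_force: [0.8, -0.3, 0.0]
finger_gap: 68.2
time: 26.15
tool_pos: [546.6, 168.3, 180.2]
tcp_rot: [-179.9, 0.0, 86.9]
ft_force: [0.8, 0.8, -0.2]
finger_gap: 68.3
```

```bash
python3 -m jog '[[[0,0,0.4,0,0,0,0.8],[0,0,0.4,0,0,0,0.8],[0,0,0.4,0,0,0,0.8],[0,0,0.4,0,0,0,0.8],[0,0,0.4,0,0,0,0.8],[0,0,0.4,0,0,0,0.8],[0,0,0.4,0,0,0,0.8],[0,0,0.3,0,0,0,0.8],[0,0,0.2,0,0,0,0.8],[0,0,0.1,0,0,0,0.8],[0,0,0,0,0,0,0.8]]]'
python3 -m jog '[[[0.15,0,0,0,0,0,0.8],[0.15,0,0,0,0,0,0.8],[0.1,0,0,0,0,0,0.8],[0.06,0,0,0,0,0,0.8],[0.04,0,0,0,0,0,0.8]]]'
python3 -m jog '[[[0.04,0,0,0,0,0,0.8]]]'
```

```text
time: 27.52
tool_pos: [547.2, 168.4, 11.3]
tcp_rot: [180.0, 0.0, 86.7]
ft_force: [0.4, 0.2, -0.1]
finger_gap: 68.3
time: 28.15
tool_pos: [548.5, 193.6, 11.3]
tcp_rot: [-180.0, 0.0, 86.7]
ft_force: [0.2, 0.7, 0.4]
finger_gap: 68.6
time: 28.28
tool_pos: [548.6, 195.3, 11.2]
tcp_rot: [-180.0, 0.0, 86.7]
ft_force: [-1.5, -4.1, 1.2]
finger_gap: 68.4
```

```bash
python3 -m jog '[[[0.03,0,0,0,0,0,0.8]]]'
python3 -m jog '[[[0.04,0,0,0,0,0,0.8]]]'
python3 -m jog '[[[0.03,0,0,0,0,0,0.8]]]'
python3 -m jog '[[[-0.2,0,0,0,0,0,0.8],[-0.4,0,0,0,0,0,0.8],[-0.3,0,-0.4,0,0,0,0.8],[-0.4,-0.4,-0.6,0,0,0,0.8],[-0.4,-0.5,-0.6,0,0,0,0.8],[-0.4,-0.5,-0.6,0,0,0,0.8],[0,-0.5,-0.6,0,0,0,0.8],[0,0,0,0,0,0,0.8],[0,0,0,0,0,0,0.8]]]'
python3 look.py pics/t6.png
```

```text
time: 28.4
tool_pos: [548.5, 195.5, 11.2]
tcp_rot: [-180.0, 0.1, 86.7]
ft_force: [-2.7, -11.5, 4.4]
finger_gap: 68.7
time: 28.52
tool_pos: [548.5, 195.6, 11.2]
tcp_rot: [-179.9, 0.3, 86.7]
ft_force: [-5.3, -22.5, 9.4]
finger_gap: 68.2
time: 28.65
tool_pos: [548.4, 195.7, 11.2]
tcp_rot: [-179.9, 0.4, 86.7]
ft_force: [-7.0, -29.4, 12.2]
finger_gap: 68.5
time: 29.78
tool_pos: [448.2, 100.7, 150.9]
tcp_rot: [180.0, -0.0, 86.7]
ft_force: [-0.7, 0.4, -0.3]
finger_gap: 68.1
[448.24308586 100.65516332 150.88557159] [ 1.79973997e+02 -8.89985224e-03  8.67024137e+01] 29.775 [-0.69054586  0.36068175 -0.26763375]
[452. 178. 294.]
```

View pics/t6.png

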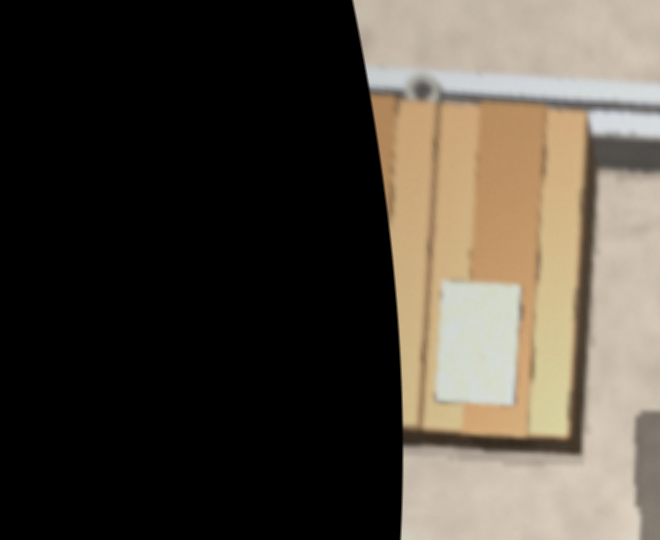

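Only the right part of the row is in view. C3 is square, its seam with C2 at column 430 is closed, and its far end is at the bar. The side contact repeated within 0.5 mm of the first push (195.2 then 195.7). The robot is clear of everything, so I'm handing in.

```bash
python3 -c "
from bench import job;print(job.hand_in())"
```

```text
the job is handed in; nothing more can be done
None
```

The cartons are in a closed row, but the wrist force went over the 120 N limit at least once, so by the stated rules the attempt probably fails.

**What I did:** I slid all three cartons along the bench with the fingertips and never gripped or lifted them. Each was pushed end-on to the long bar, then the row was pushed up to the short bar. I then pressed each end again and gave the row one last sideways push. I handed in at about 30 s of the 61 s allowed. The robot never went near the timer, tape roll or loupe.

**Checks that passed:**
- **Ends against the long bar:** the three end contacts, at TCP x 490.7, 487.7 and 484.8 mm, lie on one straight line along the bar.
- **Row against the short bar:** the sideways contact came at TCP y 195.2 mm on the first push and 195.3–195.7 mm on the last; I had predicted 194.6 mm.
- **Neatness:** the last full view, taken before the final sideways push, showed closed seams and aligned ends. It left room for about 1 mm of fan-out at the far side, which is why I made that push.

**Checks that failed or are incomplete:**
- **Force on a carton:** I left out one row of a shift, so the fingers came down on a carton's top edge. The vertical reading was about 122 N (about 126 N in all), just past the limit. Pictures afterwards showed that carton still in line.
- **Force on the bench:** a descent that was too fast drove the fingertips into the bench. The vertical reading was about 177 N, clearly past the limit.
- **Last picture:** it showed only the right part of the row, carton 3 and part of carton 2, both tight. I did not view the left part again after the final push.

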